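Tip the standing mask case onto its back and snap its latch

ROBOT

A 6-joint arm with a two-finger parallel gripper is mounted at the origin on the work surface. World frame = base frame: x ahead of the robot, y to its left, z up, the work surface at z = 0. Lengths are in m, angles in rad, forces in N, time in s.
With the tool pointing down it reaches from about 0.325 to 0.85 m from the base axis. Payload 4.4 kg.
Tool frame: the origin (TCP) lies midway between the tips of the shut fingers; the grasp point (between the pads) lies 19 mm behind it (grip_point_offset is the distance from the TCP to the grasp point, in m); z points along the fingers, y is the direction in which the jaws open and shut (so a half turn about z gives the same grasp; the last joint's range is limited). The gripper opens to 94 mm and grips with 3 to 60 N. Pads are 16 mm wide; open, the fingers measure 119 mm over their backs; the gripper's body (75 mm by 177 mm) begins 78 mm behind the grasp point.
Start: joints at [-1.492, 0.207, 1.542, -0, 1.393, -0.15], TCP at [0.131, -0.56, 0.177] pointing down, gripper open.
Joint ranges: [-2.73, 2.73], [-0.86, 2.22], [0.23, 2.46], [-1.11, 4.25], [0.08, 2.63], [-2.82, 2.82]. Speed limits (rad/s): [2.79, 2.79, 3.14, 3.14, 3.14, 3.14].

INTERFACE

Orientations are given as a unit quaternion [x, y, z, w].
In Python, from cell import * gives the robot as it stands.
- The arm moves only by the tool drive_tool, never from a script. Its argument "deltas" is text: rows parted by semicolons, each of 6 numbers parted by spaces: the shift along the world's x, y, z in mm, then the turn, a rotation vector about the world's x, y, z in degrees. A call has exactly 8 rows; each row shifts and turns the pose as measured when the row begins; what a row does not reach is not made up. A row lasts 1/12 s, in which the tool goes at most 41.7 mm and 7.16 degrees, less where a joint would pass 70% of its speed; a pose out of reach is approached as far as the arm can. A call with a gripper value outside its range is refused whole. "gripper" is the opening, from -1 (shut) to 1 (fully open), set as the call begins (left out, the last holds). The fingers move at their own pace and stop on an object; "force" is the grip in N (left out, the last holds). Time passes only in rows, so rows that do not move let the fingers close, or fill a call up. It gives the time, the measured TCP pose, the force and the opening at its end, in the units of the state.
- sense(): the state, without advancing time (a new reading comes with each control period).
- grab_frame(name): name is "scene" or "side" or "wrist"; returns the picture (420x560x3 uint8, red, green, blue); there is no depth.
- calibration(name): a dict with "mtx" (3x3 intrinsics, pixels), "extrinsics" (4x4, takes a point from camera to world coordinates). Camera axes: x right, y up, looking along -z (the intrinsics and any distortion apply to the point x, -y, -z); pixel columns grow to the right and rows downward; lengths in m; the calibration is good to about 2 mm. A picture is of the moment at which its call begins: read the wrist's pose just before it. calibration takes no time and is no camera call; for the wrist camera it gives the pose at the moment of the call.
- finish_job(): hands the job in, once; it reports no verdict.
Trained networks look in the newest picture that a camera, given by its name, has taken for a name from the list of things; names that differ only in an ending like _2 or _b are one class to them, and where a whole thing is asked for, a point or a joint stands for the part that bears it (a point fixed in the world has none). Each returns a list of dicts, best first, with "conf" (0 to 1); they miss things now and then, are a little off and sometimes report something else, mostly with a low value. They report only what shows in the picture. A call takes as long as a camera call. They do not tell look-alikes from the thing itself.
- search_frame(query, camera): "centre" ([row, column] in pixels, amid what is visible of it).
- cut_out(query, camera): "pixels" (420x560 bool, what is visible of it) and "centre" ([row, column] in pixels, amid what is visible of it).
- place_of(query, camera): "centre" ([row, column] in pixels: a listed point, or the origin of a listed thing).
The state is a dict: "clock": time; "joint_pos": joint angles; "qvel": joint speeds; "effort": joint torques, N m; "tcp_pos": TCP position; "tool_rot": TCP orientation; "ft_force": force on the tool from outside, world axes, zero at the start; "torque": the same for the moment, N m; "width": opening from 0.0 (shut) to 1.0 (fully open).
Only numpy, scipy, OpenCV 4.12 (cv2) and the standard library are available. Lean on these libraries where they do the work, as an engineer would, in place of code of your own. Each camera call takes 0.05 s, during which the arm holds its last target.

TASK

The dive mask case was left standing on its hinge edge to drip dry. Push it over so that it falls onto its back and lies flat on the shelf, lid up, about where it stands, and once it lies still press the round latch button on its lid all the way in. Only push and press: do not lift or carry the case, do not press the button in before the case is lying down, and leave the mask, snorkel, torch, bottle, carabiner and toggle switch as they are.

Things in the scene. Friction and masses are not known exactly. Their poses are not given: they have to be found in the camera images.
- case: Closed yellow hard plastic mask case, loose, 0.25 to 0.5 kg, a box 72 (x) by 180 (y) by 125 mm (z), standing on its 72 by 180 mm hinge edge at the start; origin at the centre of that foot. +z is up at the start; +x points square out of the lid (away from the robot, turned up to 0.8 rad either way) and points up when the case lies right; -x is the back it must fall onto
- case_center (a point): Middle of the case: 62.5 mm above the shelf while it stands, 36 mm when it lies on its back (lid face then 72 mm above the shelf). The case falls by itself once leaned about 30 degrees; pushed lower than about two thirds of its height it may slide instead of tipping
- latch_top (a point): Centre of the outer face of the round grey latch button (24 mm across). It sits on the middle of the lid's width (y = 0), 100 mm up from the hinge edge, and stands 8 mm out of the lid, so it is 80 mm above the shelf when the case lies lid up with the button out. Axes as the case's
- latch (a joint): Travel of the latch button into the lid: 0 is fully out (at the start), 0.006 m fully in. It needs about 4 N and stays where it is pushed; pushed in, it still stands 2 mm proud
- toggle (a joint): Small chrome toggle switch on the white switch box, a bystander: 0 as it starts, at most 0.8 rad when flipped
- toggle_tip (a point): Tip of the toggle lever, about 57 mm above the shelf; the fixed box below is 60 by 80 by 28 mm
- torch: Black dive torch standing upright, 44 mm across, 120 mm tall, loose bystander beside the case; origin under its centre
- defog: Small white bottle, 40 mm across, 95 mm tall, standing, loose bystander beside the case; origin under its centre
- carabiner: Steel carabiner lying flat, about 85 by 49 by 9 mm, loose bystander beside the case; origin near its middle, on the shelf; long way along its x
- mask: Clear dive mask lying lenses up, about 90 (x) by 180 (y) by 60 mm, loose bystander; origin under its middle
- snorkel: Blue snorkel tube lying flat, about 400 mm along its x, 22 mm thick, loose bystander; origin on the shelf under the tube's middle
There are look-alikes about, which are no part of the job. Several things have the shape of the case; the one meant has the colours described above.

How it is judged:
By the outcome, as a careful person would: the job done as asked, in the order asked, and still so for the second after the job is handed in, with the robot touching nothing.
It also fails if it takes over 38 s, if anything falls off the work surface, if the arm or the gripper's body presses on something with over 40 N, if the wrist force passes 120 N, or if a joint passes its speed limit or range.

## Working session

There is one attempt and no reset: what is moved stays moved. The work goes in short steps, Python scripts to look and compute and a tool call to move; the robot and the scene stay as the last step left them, time stands still between calls to the robot, and variables do not carry over. Pictures are saved under pics/ and viewed, and the job is handed in when it is done.

Besides the shell and the picture viewer there is one more tool, called after "Call:" in YAML: its name, and indented under it one key for each argument. drive_tool: Moves the arm, as the interface text tells. Its arguments: {"type":"object","properties":{"deltas":{"type":"string"},"gripper":{"type":"number"},"force":{"type":"number"}},"required":["deltas"]}

```bash
mkdir -p pics; cat > h.py <<'E'
from cell import *
import numpy as np, cv2
def save(n,fn):
    im=grab_frame(n); cv2.imwrite('pics/'+fn,im[:,:,::-1]); return im
E
python3 - <<'E'
from h import *
s=sense(); print(s['clock'],s['tcp_pos'],s['tool_rot'],s['width'])
for n in ['scene','side','wrist']:
    save(n,n+'0.png'); c=calibration(n); print(n,{k:np.round(np.array(v),4).tolist() for k,v in c.items()})
E
```

```text
0.0 [ 0.13087004 -0.55902208  0.17590538] [ 9.93404410e-01  1.14657841e-01  1.00446449e-05 -1.12155065e-03] 1.0029517612842114
scene {'mtx': [[467.1242, 0.0, 276.4857], [0.0, 467.1242, 202.8251], [0.0, 0.0, 1.0]], 'extrinsics': [[-0.4166, -0.7846, 0.4592, 1.1354], [0.9091, -0.3573, 0.2142, 0.2687], [-0.004, 0.5066, 0.8622, 1.1767], [0.0, 0.0, 0.0, 1.0]]}
side {'mtx': [[488.873, 0.0, 288.8559], [0.0, 488.873, 202.8802], [0.0, 0.0, 1.0]], 'extrinsics': [[-0.9455, 0.2585, -0.1981, 0.2435], [-0.3255, -0.7332, 0.5971, 0.9746], [0.0091, 0.629, 0.7774, 1.3358], [0.0, 0.0, 0.0, 1.0]]}
wrist {'mtx': [[307.5061, 0.0, 280.6576], [0.0, 307.5061, 204.4406], [0.0, 0.0, 1.0]], 'extrinsics': [[0.2275, 0.9372, 0.2643, 0.2068], [-0.9738, 0.2194, 0.0604, -0.5408], [-0.0014, -0.2711, 0.9626, 0.3838], [0.0, 0.0, 0.0, 1.0]]}
```

View pics/scene0.png

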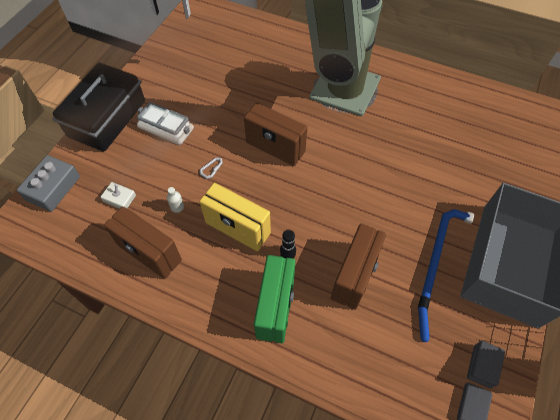

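View pics/side0.png

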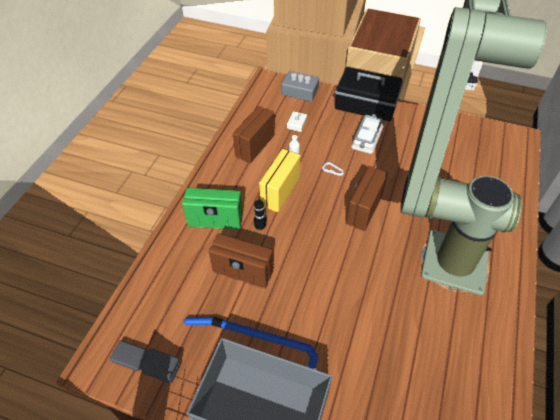

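View pics/wrist0.png

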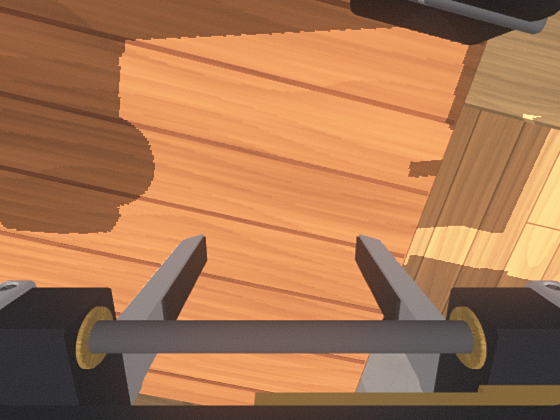

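The yellow case is at about (217,236) in scene and (180,280) in side. The torch is close by its +y end, and the bottle and carabiner are near the other end. Next I'll fit its pose from both silhouettes.

```bash
cat >> h.py <<'E'
def proj(n,P):
    c=calibration(n); T=np.array(c['extrinsics']); K=np.array(c['mtx'])
    q=(np.atleast_2d(P)-T[:3,3])@T[:3,:3]
    q=q*[1,-1,-1]; u=q@K.T; return u[:,:2]/u[:,2:]   # col,row
def ray(n,rc):
    c=calibration(n); T=np.array(c['extrinsics']); K=np.array(c['mtx'])
    d=np.linalg.inv(K)@[rc[1],rc[0],1]; d=d*[1,-1,-1]; return T[:3,3],T[:3,:3]@d
def tri(obs):
    A=np.zeros((3,3));b=np.zeros(3)
    for n,rc in obs:
        o,d=ray(n,rc); d=d/np.linalg.norm(d); M=np.eye(3)-np.outer(d,d); A+=M;b+=M@o
    return np.linalg.solve(A,b)
def onplane(n,rc,z):
    o,d=ray(n,rc); return o+d*(z-o[2])/d[2]
def ymask(im):
    h=cv2.cvtColor(im,cv2.COLOR_RGB2HSV)
    m=((h[...,0]>22)&(h[...,0]<33)&(h[...,1]>150)&(h[...,2]>90)).astype(np.uint8)
    n,l,st,ce=cv2.connectedComponentsWithStats(cv2.morphologyEx(m,cv2.MORPH_CLOSE,np.ones((7,7))))
    i=1+np.argmax(st[1:,4]); return (l==i)
E
python3 - <<'E'
from h import *
from scipy.optimize import minimize
ms={}
for n in ['scene','side']:
    im=cv2.imread(f'pics/{n}0.png')[:,:,::-1].copy(); m=ymask(im); ms[n]=m
    r,c=np.where(m); print(n,m.sum(),r.min(),r.max(),c.min(),c.max())
def corners(x,y,a):
    B=np.array([[i*.036,j*.09,k*.125] for i in(-1,1) for j in(-1,1) for k in(0,1)])
    R=np.array([[np.cos(a),-np.sin(a),0],[np.sin(a),np.cos(a),0],[0,0,1]]); return B@R.T+[x,y,0]
def cost(p):
    t=0
    for n in ms:
        q=proj(n,corners(*p)); h=cv2.convexHull((q*16).astype(np.int32)); z=np.zeros((420,560),np.uint8)
        cv2.fillConvexPoly(z,h,1,shift=4); z=z>0
        t+=1-(z&ms[n]).sum()/(z|ms[n]).sum()
    return t
best=None
c0=[onplane(n,np.argwhere(ms[n]).mean(0),.06) for n in ms]; print(c0)
c0=np.mean(c0,0)
for a in np.linspace(-.8,.8,5):
    r=minimize(cost,[c0[0],c0[1],a],method='Nelder-Mead',options=dict(initial_simplex=[[c0[0],c0[1],a],[c0[0]+.02,c0[1],a],[c0[0],c0[1]+.02,a],[c0[0],c0[1],a+.2]]))
    if best is None or r.fun<best.fun: best=r
print('case',best.x,best.fun)
a=best.x[2]
print('latch pred',best.x[:2]+.044*np.array([np.cos(a),np.sin(a)]), proj('scene',[*(best.x[:2]+.044*np.array([np.cos(a),np.sin(a)])),.1]))
for n in ['scene','side']:
    im=cv2.imread(f'pics/{n}0.png'); 
    for p in proj(n,corners(*best.x)): cv2.circle(im,tuple(int(v) for v in p),2,(255,0,255),-1)
    cr=im[120:280,150:350] ; cv2.imwrite(f'pics/fit_{n}.png',cv2.resize(cr,None,fx=3.5,fy=3.5))
for n in ['scene','side']: grab_frame(n)
for q in ['torch','defog','carabiner','latch_top','toggle_tip']:
    L=[place_of(q,n) for n in ['scene','side']]
    for n,l in zip(['scene','side'],L):
        for d in l[:3]: print(q,n,round(d['conf'],2),np.round(d['centre']),np.round(onplane(n,d['centre'],{'latch_top':.1,'toggle_tip':.057}.get(q,0)),3)[:2])
print(sense()['clock'])
E
```

```text
scene 2193 184 249 200 269
side 1318 149 211 259 299
[array([ 0.61906204, -0.0986865 ,  0.06      ]), array([ 0.63406707, -0.09381391,  0.06      ])]
case [ 0.6292293  -0.08966811 -0.0384311 ] 0.5795244752596482
latch pred [ 0.67319681 -0.09135866] [[226.4421218 223.6066429]]
torch scene 0.77 [255. 287.] [0.649 0.071]
torch side 0.69 [226. 256.] [0.655 0.08 ]
defog scene 0.64 [253. 287.] [0.641 0.069]
defog scene 0.6 [208. 178.] [ 0.642 -0.276]
defog side 0.49 [152. 292.] [ 0.655 -0.29 ]
carabiner scene 0.75 [167. 212.] [ 0.475 -0.255]
carabiner side 0.54 [169. 329.] [ 0.494 -0.254]
latch_top scene 0.53 [298. 293.] [0.785 0.148]
latch_top scene 0.47 [135. 265.] [ 0.367 -0.127]
latch_top scene 0.45 [247. 125.] [ 0.839 -0.295]
latch_top side 0.35 [211. 209.] [0.79  0.143]
latch_top side 0.35 [266. 236.] [0.628 0.301]
toggle_tip scene 0.57 [183. 113.] [ 0.674 -0.462]
toggle_tip side 0.49 [137. 366.] [ 0.4   -0.407]
0.75
```

View pics/fit_scene.png

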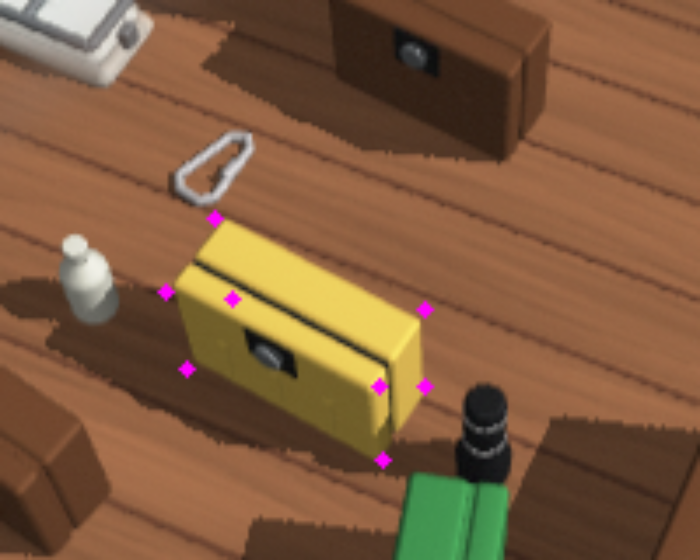

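View pics/fit_side.png

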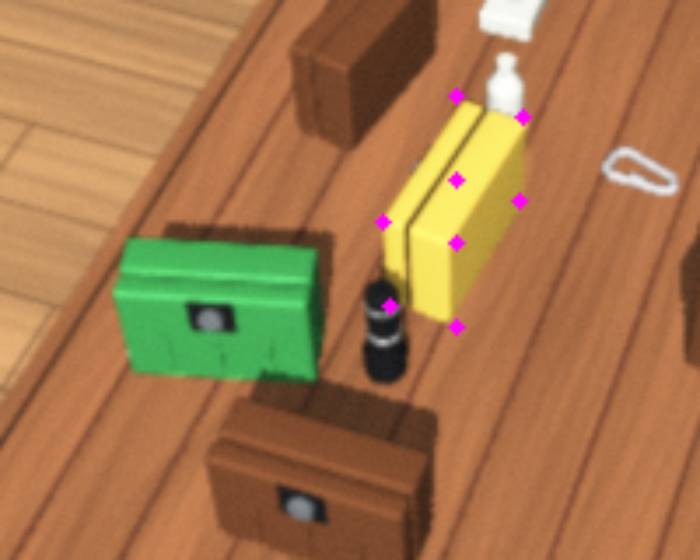

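```bash
python3 - <<'E'
from h import *
from scipy.optimize import least_squares
off=np.array([150,120])
# (i,j,k) i=+1 lid, j=+1 torch side, k top
S={(-1,-1,1):(222,220),(1,-1,1):(176,285),(-1,1,1):(424,320),(1,1,1):(388,370),(1,1,0):(385,460),(1,-1,0):(195,360),(-1,1,0):(420,398)}
D={(1,-1,1):(470,100),(-1,-1,1):(527,116),(1,1,1):(384,228),(-1,1,1):(453,243),(-1,1,0):(450,324),(-1,-1,0):(524,192)}
W,Tt={},{}
def P(p,key):
    x,y,a=p[:3]; i,j,k=key; u,v=i*.036,j*.09
    return [x+u*np.cos(a)-v*np.sin(a),y+u*np.sin(a)+v*np.cos(a),k*.125]
def res(p,sets):
    r=[]
    for n,M in sets:
        q=proj(n,[P(p,k) for k in M]); r.append((q-(np.array(list(M.values()))/3.5+off)).ravel())
    return np.concatenate(r)
for sets in ([('scene',S)],[('side',D)],[('scene',S),('side',D)]):
    f=least_squares(res,[.63,-.09,-.3],args=(sets,)); print(f.x,np.sqrt(f.fun.dot(f.fun)/len(f.fun))); print(f.fun.reshape(-1,2).round(1).tolist())
for n in ['scene','side']:
    im=cv2.imread(f'pics/{n}0.png')[:,:,::-1].copy(); print(n,ymask(im).sum())
s=sense()['tcp_pos']
for n in ['scene','side']: print(n,'tcp',proj(n,s), 'base',proj(n,[0,0,0]))
E
```

```text
[ 0.62628775 -0.0869801  -0.07160074] 2.0738753392462663
[[0.3, -1.7], [-1.4, 0.0], [1.2, -2.4], [-2.4, 5.1], [0.2, 0.0], [-0.4, 0.9], [2.8, -2.7]]
[ 0.62712253 -0.09101167 -0.08270266] 1.346559974702744
[[-2.2, -1.1], [0.5, 0.4], [-0.0, -2.4], [0.2, 0.1], [1.2, 0.5], [0.3, 2.8]]
[ 0.62634917 -0.08792034 -0.07441433] 1.817818473282675
[[0.0, -1.8], [-1.7, -0.2], [0.8, -2.4], [-2.8, 5.1], [-0.2, -0.0], [-0.7, 0.7], [2.5, -2.7], [-2.5, -0.4], [0.2, 0.9], [0.0, -1.6], [0.3, 0.8], [1.4, 1.2], [0.1, 3.3]]
scene 2193
side 1318
scene tcp [[173.49335544  22.95842032]] base [[344.92461305  88.27796213]]
side tcp [[451.01787662 102.85945956]] base [[455.30679575 261.52517536]]
```

Both views agree: the case is at (0.627, -0.088) with yaw about -0.075 rad. I'll straddle the button with open fingers from the lid side and push near the top. First I rise and move over.

Call:
drive_tool:
  deltas: "0 0 35 0 0 0;0 0 40 0 0 0;10 10 30 0 0 -2;25 20 15 0 0 -2;30 24 5 0 0 -2;30 24 0 0 0 -2;30 24 0 0 0 -2;30 24 0 0 0 -2"
  gripper: 1

```text
clock: 1.42
tcp_pos: [0.2847, -0.4313, 0.3064]
tool_rot: [1.0, -0.002, 0.002, -0.0]
ft_force: [-0.4, -1.0, 0.1]
width: 1.002
```

Call:
drive_tool:
  deltas: "30 24 0 0 0 -2;30 24 0 0 0 -2;30 24 0 0 0 -2;30 24 0 0 0 0;30 24 0 0 0 0;30 24 0 0 0 0;30 24 0 0 0 0;30 24 0 0 0 0"

```text
clock: 2.08
tcp_pos: [0.5348, -0.2279, 0.3096]
tool_rot: [0.998, -0.059, 0.004, 0.003]
ft_force: [0.8, -1.1, -0.4]
width: 1.002
```

```bash
cat > plan.py <<'E'
from h import *
from scipy.spatial.transform import Rotation as R
import sys
s=sense(); Rm=R.from_quat(s['tool_rot']).as_matrix()
print(round(s['clock'],2),'tcp',np.round(np.array(s['tcp_pos'])*1e3,1),'xaxis',np.degrees(np.arctan2(Rm[1,0],Rm[0,0])).round(2),'z',Rm[:,2].round(3),'F',np.round(s['ft_force'],2),'w',round(s['width'],2))
E
python3 plan.py; python3 - <<'E'
from h import *
p=np.array([.6263,-.088]);a=-.075;ux=np.array([np.cos(a),np.sin(a)])
print('pre',p+.075*ux,'deg',np.degrees(a))
# carabiner outline
for px in [(200,205),(175,180),(250,135),(252,155)]:
    c,r=px[0]/3.5+150,px[1]/3.5+120; print('carab',onplane('scene',(r,c),.005).round(3))
for px in [(605,165),(625,150),(678,180),(672,193)]:
    c,r=px[0]/3.5+150,px[1]/3.5+120; print('carab side',onplane('side',(r,c),.005).round(3))
uy=np.array([-ux[1],ux[0]])
for d in(.036,.161): print('fallen',(p-d*ux-.09*uy).round(3),(p-d*ux+.09*uy).round(3))
E
```

```text
2.08 tcp [ 534.8 -227.9  309.6] xaxis -6.74 z [ 0.009 -0.006 -1.   ] F [ 0.81 -1.1  -0.38] w 1.0
pre [ 0.70108916 -0.09361973] deg -4.297183463481174
carab [ 0.521 -0.247  0.005]
carab [ 0.507 -0.279  0.005]
carab [ 0.438 -0.243  0.005]
carab [ 0.456 -0.231  0.005]
carab side [ 0.519 -0.252  0.005]
carab side [ 0.505 -0.28   0.005]
carab side [ 0.44  -0.257  0.005]
carab side [ 0.441 -0.236  0.005]
fallen [ 0.584 -0.175] [0.597 0.004]
fallen [ 0.459 -0.166] [0.472 0.014]
```

Call:
drive_tool:
  deltas: "32 22 0 0 0 1;32 22 0 0 0 1;32 22 0 0 0 0;30 22 0 0 0 0;25 22 0 0 0 0;15 15 0 0 0 0;6 8 0 0 0 0;0 0 0 0 0 0"

```text
clock: 2.75
tcp_pos: [0.7187, -0.0785, 0.3067]
tool_rot: [0.999, -0.035, 0.004, 0.002]
ft_force: [-0.8, 0.0, 0.4]
width: 1.004
```

```bash
python3 plan.py; python3 - <<'E'
from h import *
save('wrist','wrist1.png')
a=-.075;ux=np.array([np.cos(a),np.sin(a)]);p=np.array([.6263,-.088])
print(proj('wrist',[*(p+.044*ux),.1]))
E
```

```text
2.75 tcp [718.7 -78.5 306.7] xaxis -4.03 z [ 0.009 -0.004 -1.   ] F [-0.85  0.01  0.42] w 1.0
[[291.32219112 211.16630004]]
```

View pics/wrist1.png

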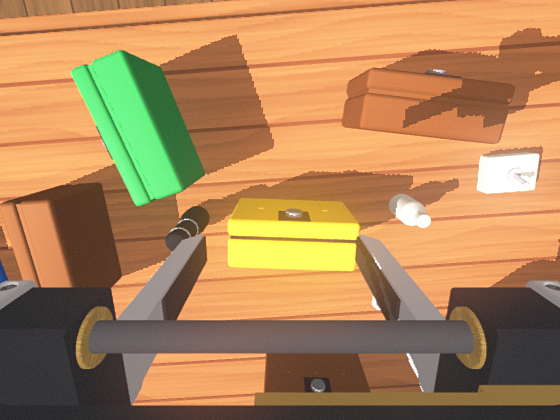

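The latch shows at (293,214) against a predicted (291,211), so the pose holds. Now centring on it and descending in front of the lid.

Call:
drive_tool:
  deltas: "0 -8 -30 0 0 0;0 -8 -38 0 0 0;0 0 -38 0 0 0;0 0 -38 0 0 0;0 0 -28 0 0 0;0 0 -14 0 0 0;0 0 -4 0 0 0;0 0 0 0 0 0"

```text
clock: 3.47
tcp_pos: [0.7091, -0.1098, 0.1178]
tool_rot: [0.999, -0.042, 0.008, 0.006]
ft_force: [0.3, 0.1, 0.3]
width: 0.997
```

```bash
python3 plan.py
```

```text
3.47 tcp [ 709.1 -109.8  117.8] xaxis -4.84 z [ 0.015 -0.013 -1.   ] F [0.33 0.08 0.27] w 1.0
```

Call:
drive_tool:
  deltas: "0 5 -4 0.4 0.4 0.2;0 5 -3 0.4 0.4 0.2;0 4 -2 0 0 0;0 2 -1 0 0 0;0 0 0 0 0 0;0 0 0 0 0 0;0 0 0 0 0 0;0 0 0 0 0 0"

```text
clock: 4.13
tcp_pos: [0.714, -0.0953, 0.1176]
tool_rot: [0.999, -0.039, 0.008, 0.001]
ft_force: [0.3, -0.2, -0.4]
width: 0.999
```

```bash
python3 plan.py; python3 -c "
from h import *
save('wrist','w2.png');save('scene','s2.png')"
```

```text
4.13 tcp [714.  -95.3 117.6] xaxis -4.5 z [ 0.015 -0.002 -1.   ] F [ 0.3  -0.16 -0.38] w 1.0
```

View pics/w2.png

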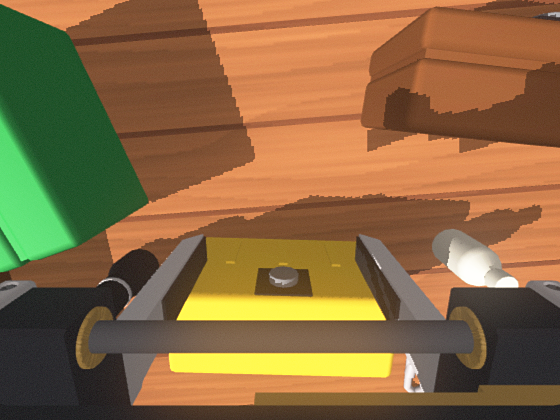

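View pics/s2.png

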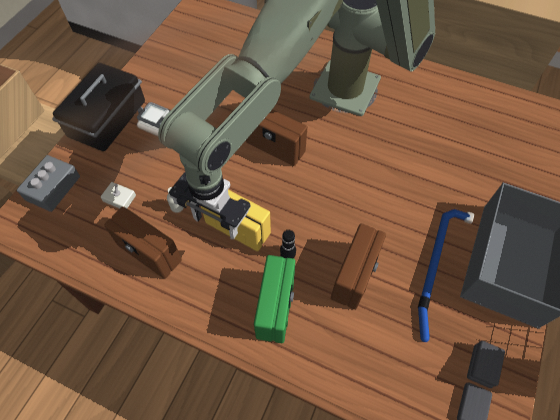

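Call:
drive_tool:
  deltas: "-5 0 -10 0 0.5 0;-8 1 -10 0 0.5 0;-8 1 -8 0 0.5 0;-8 1 -6 0 0.3 0;-6 1 -5 0 0 0;-5 0 -4 0 0 0;-5 0 -4 0 0 0;-5 0 -4 0 0 0"

```text
clock: 4.9
tcp_pos: [0.6611, -0.0914, 0.0611]
tool_rot: [0.999, -0.04, -0.007, 0.001]
ft_force: [3.6, 0.0, 2.5]
width: 0.999
```

```bash
python3 plan.py
```

```text
4.9 tcp [661.1 -91.4  61.1] xaxis -4.54 z [-0.015 -0.002 -1.   ] F [3.55 0.03 2.53] w 1.0
```

It went lower than intended (z = 61 mm) and touched the case. I'll back off and rise before pushing.

Call:
drive_tool:
  deltas: "15 0 5 0 0 0;15 0 20 0 -0.3 0;0 0 20 0 0 0;0 0 8 0 0 0;0 0 0 0 0 0;0 0 0 0 0 0;0 0 0 0 0 0;0 0 0 0 0 0"

```text
clock: 5.57
tcp_pos: [0.678, -0.09, 0.1053]
tool_rot: [0.999, -0.04, -0.018, -0.0]
ft_force: [-0.2, -0.3, 0.5]
width: 1.0
```

```bash
python3 plan.py;python3 -c "
from h import *
save('wrist','w3.png');save('side','s3.png')"
```

```text
5.57 tcp [678.  -90.  105.3] xaxis -4.57 z [-0.035  0.002 -0.999] F [-0.21 -0.29  0.54] w 1.0
```

View pics/w3.png

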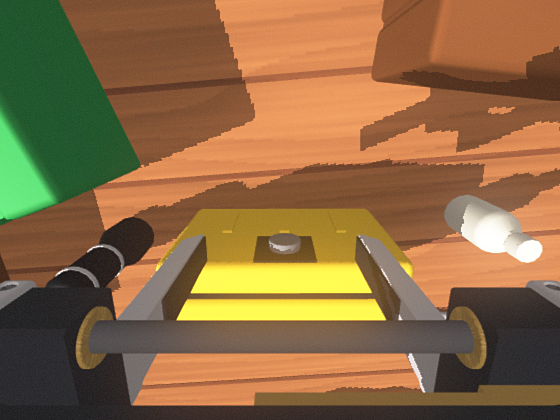

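View pics/s3.png

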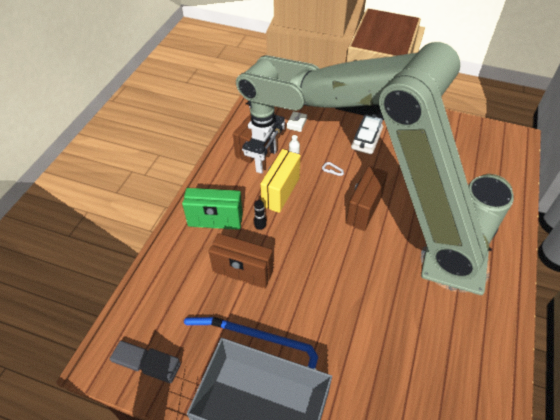

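Call:
drive_tool:
  deltas: "-4 0 0 0 0 0;-5 0 0 0 0 0;-5 0 0 0 0 0;-5 1 0 0 0 0;-6 0 0 0 0 0;-6 1 0 0 0 0;-6 0 0 0 0 0;-6 1 0 0 0 0"

```text
clock: 6.33
tcp_pos: [0.6293, -0.0865, 0.1027]
tool_rot: [0.999, -0.04, -0.02, -0.001]
ft_force: [-0.4, 0.2, -0.6]
width: 0.999
```

```bash
python3 plan.py;python3 -c "
from h import *
save('wrist','w4.png');save('side','s4.png')"
```

```text
6.33 tcp [629.3 -86.5 102.7] xaxis -4.58 z [-0.039  0.003 -0.999] F [-0.37  0.22 -0.61] w 1.0
```

View pics/w4.png

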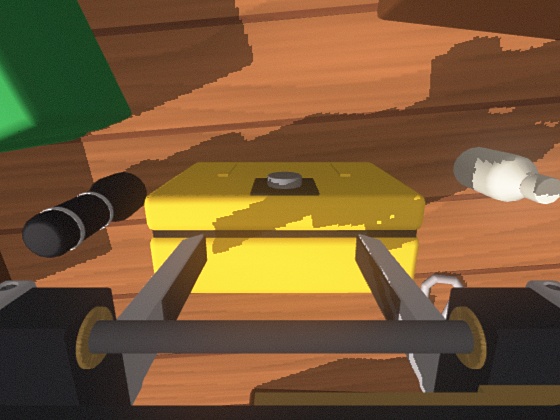

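View pics/s4.png

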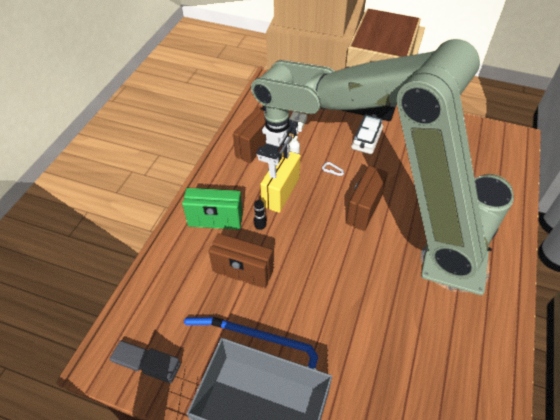

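```bash
python3 - <<'E'
from h import *
from scipy.spatial.transform import Rotation as R
s=sense(); Rm=R.from_quat(s['tool_rot']).as_matrix(); t=np.array(s['tcp_pos'])
print(proj('wrist',t))
for dz in [0,-.01,-.02,-.04,-.06]:
    for y in(-.06,-.047,.047,.06): print(dz,y,proj('wrist',t+Rm@[0,y,dz]).round(0))
print(proj('scene',t),proj('side',t))
# case pose from wrist: top corners
for c,r,z in [(150,237,.125),(418,237,.125),(157,293,.125),(412,293,.125),(284,180,.1),(203,162,0),(370,162,0)]: print(c,r,onplane('wrist',(r,c),z).round(3))
print(sense()['clock'])
im=cv2.imread('pics/s4.png')[100:260,190:390]; cv2.imwrite('pics/s4c.png',cv2.resize(im,None,fx=4,fy=3.7))
E
```

```text
[[281.45647994 230.48674324]]
0 -0.06 [[198. 231.]]
0 -0.047 [[216. 231.]]
0 0.047 [[347. 230.]]
0 0.06 [[365. 230.]]
-0.01 -0.06 [[194. 236.]]
-0.01 -0.047 [[213. 236.]]
-0.01 0.047 [[350. 236.]]
-0.01 0.06 [[369. 236.]]
-0.02 -0.06 [[190. 241.]]
-0.02 -0.047 [[210. 241.]]
-0.02 0.047 [[353. 241.]]
-0.02 0.06 [[373. 241.]]
-0.04 -0.06 [[181. 254.]]
-0.04 -0.047 [[202. 254.]]
-0.04 0.047 [[361. 254.]]
-0.04 0.06 [[383. 254.]]
-0.06 -0.06 [[169. 270.]]
-0.06 -0.047 [[193. 270.]]
-0.06 0.047 [[370. 270.]]
-0.06 0.06 [[395. 270.]]
[[235.91398182 210.36498832]] [[279.9524851  173.08394102]]
150 237 [ 0.641 -0.002  0.125]
418 237 [ 0.627 -0.174  0.125]
157 293 [0.599 0.002 0.125]
412 293 [ 0.585 -0.172  0.125]
284 180 [ 0.665 -0.091  0.1  ]
203 162 [ 0.666 -0.01   0.   ]
370 162 [ 0.653 -0.177  0.   ]
6.4333
```

View pics/s4c.png

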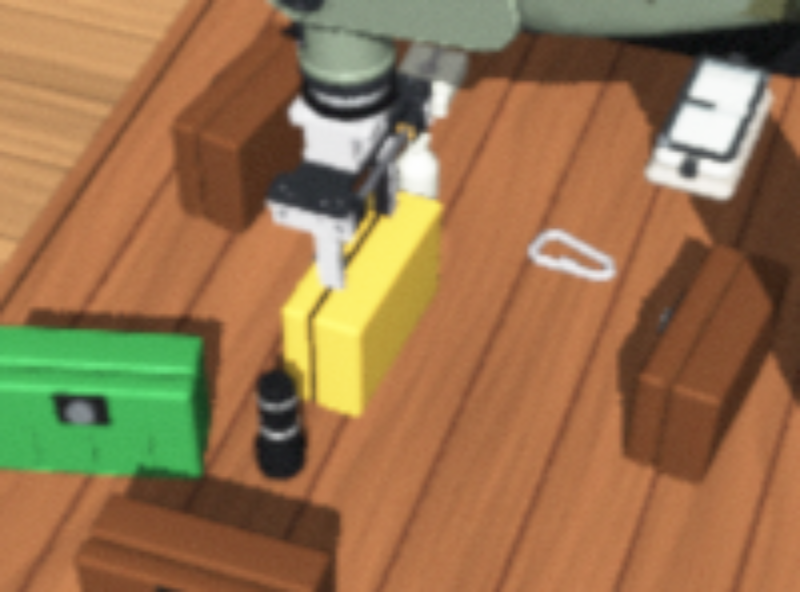

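The fingers passed over the case: when open, their tips sit about 30 mm behind the TCP. I'll go back in front of the lid and push with the TCP near z = 75 mm (tips near 105 mm).

Call:
drive_tool:
  deltas: "0 0 10 0 0 0;15 -1 0 0 0 0;20 -1 0 0 0 0;20 -1 0 0 0 0;10 -1 0 0 0 0;4 0 -8 0 0 0;0 0 -10 0 0 0;0 0 0 0 0 0"

```text
clock: 7.1
tcp_pos: [0.7032, -0.0907, 0.1005]
tool_rot: [0.999, -0.04, -0.016, -0.0]
ft_force: [-1.1, -0.3, -1.4]
width: 1.001
```

```bash
python3 plan.py
```

```text
7.1 tcp [703.2 -90.7 100.5] xaxis -4.58 z [-0.033  0.002 -0.999] F [-1.12 -0.3  -1.4 ] w 1.0
```

Call:
drive_tool:
  deltas: "0 -1 -10 0 0 0;0 -1 -10 0 0 0;0 0 -5 0 0 0;0 0 0 0 0 0;0 0 0 0 0 0;0 0 0 0 0 0;0 0 0 0 0 0;0 0 0 0 0 0"

```text
clock: 7.77
tcp_pos: [0.6983, -0.0922, 0.0703]
tool_rot: [0.999, -0.04, -0.02, -0.001]
ft_force: [0.6, 0.2, 0.5]
width: 1.005
```

```bash
python3 plan.py; python3 -c "
from h import *
save('wrist','w5.png')"
```

```text
7.77 tcp [698.3 -92.2  70.3] xaxis -4.6 z [-0.04   0.003 -0.999] F [0.63 0.22 0.52] w 1.0
```

View pics/w5.png

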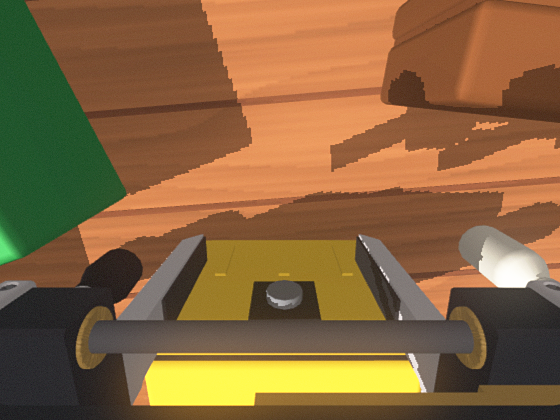

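Call:
drive_tool:
  deltas: "-6 0 3 0 0 0;-8 0 2 0 0 0;-8 1 0 0 0 0;-6 0 0 0 0 0;-5 1 0 0 0 0;-5 0 0 0 0 0;-5 1 0 0 0 0;-5 0 0 0 0 0"

```text
clock: 8.48
tcp_pos: [0.6518, -0.0901, 0.0818]
tool_rot: [0.999, -0.04, -0.012, 0.0]
ft_force: [1.8, 0.3, 2.5]
width: 1.001
```

```bash
python3 plan.py; python3 -c "
from h import *
save('wrist','w6.png')"
```

```text
8.48 tcp [651.8 -90.1  81.8] xaxis -4.58 z [-0.024  0.    -1.   ] F [1.85 0.27 2.52] w 1.0
```

View pics/w6.png

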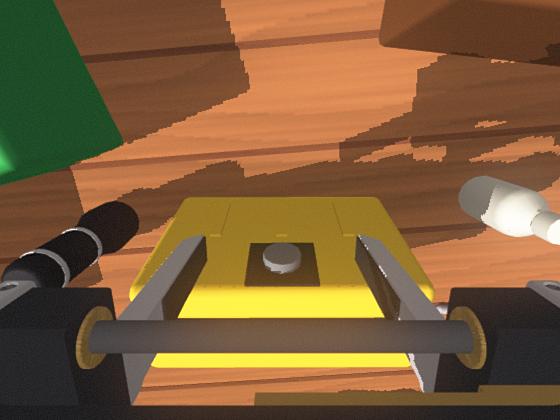

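It is tipping: more of the lid is showing, with a contact force of about 2 N. I'll keep pushing.

Call:
drive_tool:
  deltas: "-6 0 -1 0 0 0;-6 1 -1 0 0 0;-6 0 -1 0 0 0;-6 1 -1 0 0 0;-6 0 0 0 0 0;-6 1 0 0 0 0;-6 0 0 0 0 0;-5 0 0 0 0 0"

```text
clock: 9.2
tcp_pos: [0.5943, -0.0857, 0.0739]
tool_rot: [0.999, -0.04, -0.018, -0.0]
ft_force: [-0.3, 0.1, 1.1]
width: 1.001
```

```bash
python3 plan.py; python3 -c "
from h import *
save('wrist','w7.png')"
```

```text
9.2 tcp [594.3 -85.7  73.9] xaxis -4.58 z [-0.036  0.002 -0.999] F [-0.29  0.08  1.08] w 1.0
```

View pics/w7.png

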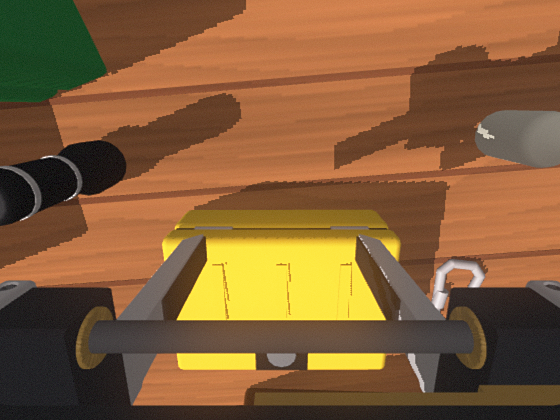

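The case is down with its lid and hinge line visible. I'll rise clear, shut the gripper and look at it from above and from the fixed cameras.

Call:
drive_tool:
  deltas: "0 0 25 0 0 0;0 0 38 0 0 0;-5 0 38 0 0 0;-20 0 30 0 0 0;-30 0 15 0 -0.3 0;-30 0 5 0 -0.3 0;-30 0 0 0 -0.3 0;-15 0 0 0 -0.3 0"
  gripper: -1

```text
clock: 9.92
tcp_pos: [0.4562, -0.0849, 0.2279]
tool_rot: [0.999, -0.039, -0.01, -0.001]
ft_force: [0.7, 0.1, -0.5]
width: 0.468
```

```bash
python3 plan.py; python3 -c "
from h import *
for n in ['wrist','scene','side']: 
    save(n,n+'8.png')
    for d in place_of('latch_top',n)[:4]: print(n,round(d['conf'],2),np.round(d['centre']),onplane(n,d['centre'],.08).round(3))
"
```

```text
9.92 tcp [456.2 -84.9 227.9] xaxis -4.5 z [-0.02   0.003 -1.   ] F [ 0.69  0.09 -0.48] w 0.47
wrist 0.53 [261. 311.] [ 0.354 -0.115  0.08 ]
scene 0.59 [175. 261.] [ 0.488 -0.082  0.08 ]
scene 0.53 [135. 267.] [ 0.349 -0.127  0.08 ]
scene 0.51 [298. 294.] [0.779 0.147 0.08 ]
scene 0.37 [268. 376.] [0.62  0.304 0.08 ]
side 0.61 [190. 321.] [ 0.48  -0.078  0.08 ]
side 0.56 [266. 234.] [0.639 0.293 0.08 ]
side 0.38 [211. 209.] [0.797 0.128 0.08 ]
```

View pics/wrist8.png

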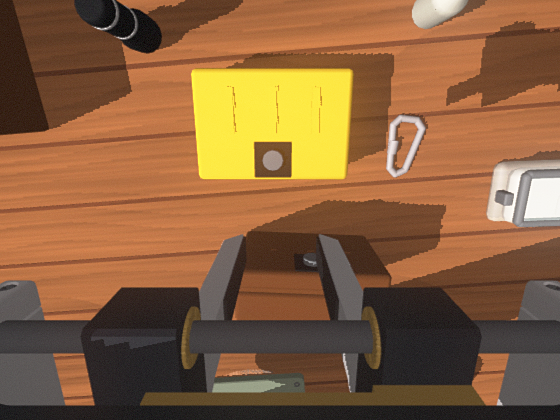

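View pics/scene8.png

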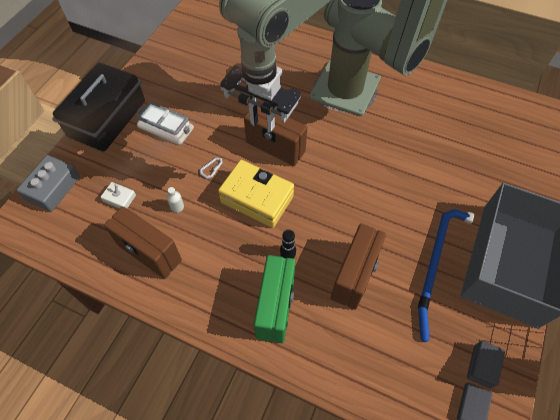

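View pics/side8.png

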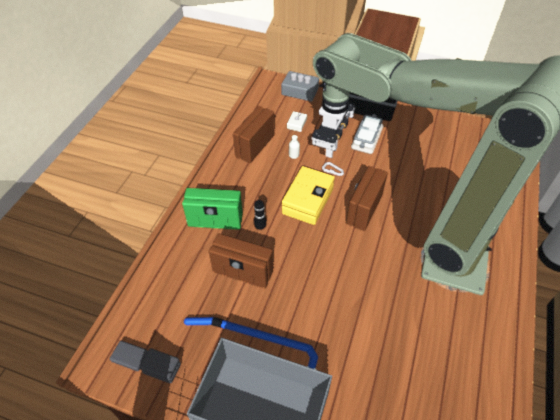

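The case lies flat with its lid up. The latch shows at (273,160) in wrist, (262,176) in scene and (319,190) in side.

```bash
python3 -c "
from h import *
o={'wrist':(160,272.5),'scene':(176,262.5),'side':(190.5,319)}
for n in o: print(n,onplane(n,o[n],.08).round(4))
print(tri(list(o.items())).round(4))
from cell import *
print(np.round(sense()['tcp_pos'],4))
"
```

```text
wrist [ 0.4879 -0.0772  0.08  ]
scene [ 0.488  -0.0762  0.08  ]
side [ 0.4849 -0.0746  0.08  ]
[ 0.4864 -0.0772  0.0767]
[ 0.4591 -0.0852  0.2267]
```

Call:
drive_tool:
  deltas: "10 2 -15 0 -0.5 0;10 3 -30 0 -0.5 0;6 2 -30 0 0 0;2 1 -25 0 0 0;0 0 -8 0 0 0;0 0 0 0 0 0;0 0 0 0 0 0;0 0 0 0 0 0"
  gripper: -1

```text
clock: 10.88
tcp_pos: [0.4958, -0.0774, 0.114]
tool_rot: [0.999, -0.038, -0.001, -0.002]
ft_force: [0.5, 0.1, -0.4]
width: 0.003
```

```bash
python3 plan.py; python3 -c "
from h import *
save('wrist','w9.png')"
```

```text
10.88 tcp [495.8 -77.4 114. ] xaxis -4.35 z [-0.002  0.004 -1.   ] F [ 0.53  0.09 -0.44] w 0.0
```

View pics/w9.png

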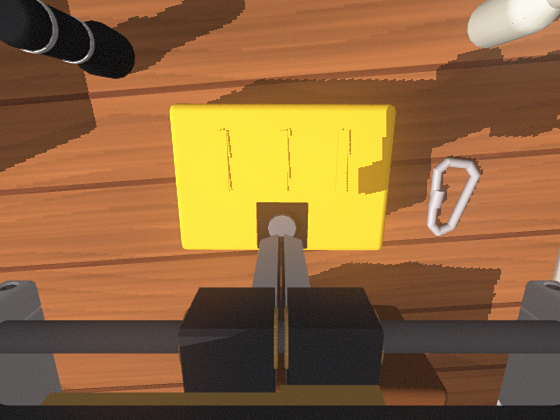

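```bash
python3 -c "
from h import *
print(onplane('wrist',(226,281.5),.08).round(4), proj('wrist',[.487,-.077,.08]), np.round(sense()['tcp_pos'],4))"
```

```text
[ 0.4872 -0.0769  0.08  ] [[281.60108248 226.20219145]] [ 0.4962 -0.0776  0.1144]
```

Confirmed at (0.487, -0.077). Correcting x by -9 mm and lowering.

Call:
drive_tool:
  deltas: "-4 0 -6 0 0 0;-4 0 -6 0 0 0;-1 0 -6 0 0 0;0 0 -3 0 0 0;0 0 0 0 0 0;0 0 0 0 0 0;0 0 0 0 0 0;0 0 0 0 0 0"

```text
clock: 11.6
tcp_pos: [0.4895, -0.0793, 0.0967]
tool_rot: [0.999, -0.038, 0.004, -0.0]
ft_force: [-0.3, -0.1, 0.8]
width: 0.003
```

```bash
python3 plan.py
```

```text
11.6 tcp [489.5 -79.3  96.7] xaxis -4.4 z [ 0.008 -0.    -1.   ] F [-0.26 -0.13  0.79] w 0.0
```

Call:
drive_tool:
  deltas: "-1 1 -4 0 0 0;-1 1 -4 0 0 0;0 0 -3 0 0 0;0 0 -2 0 0 0;0 0 -2 0 0 0;0 0 -2 0 0 0;0 0 -2 0 0 0;0 0 -2 0 0 0"

```text
clock: 12.27
tcp_pos: [0.488, -0.0771, 0.0741]
tool_rot: [0.999, -0.038, 0.005, 0.0]
ft_force: [0.3, 0.8, 0.7]
width: 0.003
```

```bash
python3 plan.py
```

```text
12.27 tcp [488.  -77.1  74.1] xaxis -4.38 z [ 0.01  -0.001 -1.   ] F [0.34 0.77 0.66] w 0.0
```

Call:
drive_tool:
  deltas: "0 0 -2 0 0 0;0 0 -2 0 0 0;0 0 -2 0 0 0;0 0 -2 0 0 0;0 0 -2 0 0 0;0 0 -2 0 0 0;0 0 -2 0 0 0;0 0 -2 0 0 0"

```text
clock: 12.93
tcp_pos: [0.4882, -0.0772, 0.0564]
tool_rot: [0.999, -0.038, 0.005, 0.0]
ft_force: [-0.0, 0.3, 0.3]
width: 0.005
```

```bash
python3 plan.py
```

```text
12.93 tcp [488.2 -77.2  56.4] xaxis -4.39 z [ 0.01  -0.001 -1.   ] F [-0.02  0.27  0.28] w 0.01
```

No contact yet at z = 56, so the tip seems to sit above the reported TCP even when shut. I'll look before going further.

```bash
python3 -c "
from h import *
save('wrist','w10.png')
a=save('side','s10.png');b=save('scene','sc10.png')
A=cv2.resize(a[130:240,260:400],None,fx=4,fy=4);B=cv2.resize(b[120:240,190:330],None,fx=4,fy=3.667)
cv2.imwrite('pics/c10.png',np.hstack([A,B])[:,:,::-1][:, ::1] if 0 else cv2.resize(np.hstack([A,B])[:,:,::-1],(800,314)))
t=sense()['tcp_pos'];print(proj('side',t),proj('scene',t),proj('wrist',t))"
```

```text
[[317.97704335 194.22932909]] [[262.44912711 180.46622065]] [[281.47174697 230.47405865]]
```

View pics/w10.png

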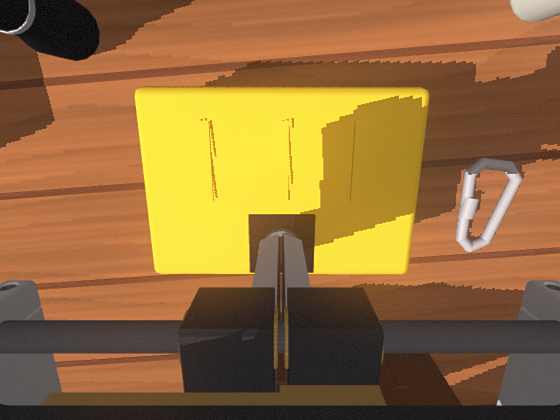

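View pics/c10.png

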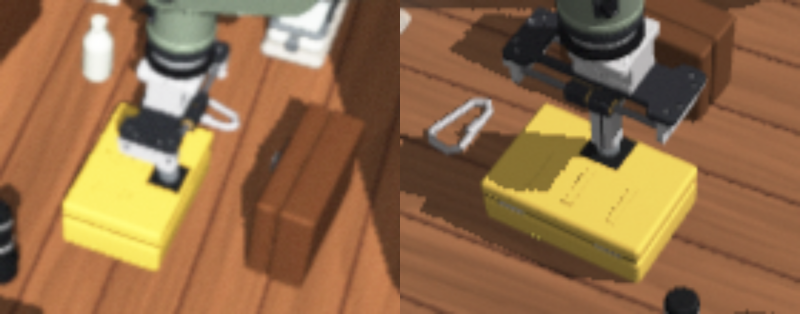

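The tip is over the button and still slightly above it. Continuing slowly.

Call:
drive_tool:
  deltas: "0 0 -1 0 0 0;0 0 -1 0 0 0;0 0 -1 0 0 0;0 0 -1 0 0 0;0 0 -1 0 0 0;0 0 -1 0 0 0;0 0 -1 0 0 0;0 0 -1 0 0 0"

```text
clock: 13.75
tcp_pos: [0.4887, -0.0774, 0.0492]
tool_rot: [0.999, -0.038, 0.005, 0.0]
ft_force: [-2.4, 0.5, 4.3]
width: 0.003
```

```bash
python3 plan.py;python3 -c "
from h import *
print(proj('wrist',[.487,-.077,.08]),proj('wrist',[.487,-.077,.074]))"
```

```text
13.75 tcp [488.7 -77.4  49.2] xaxis -4.38 z [ 0.011 -0.001 -1.   ] F [-2.42  0.48  4.25] w 0.0
[[281.19143219 250.02196143]] [[281.17238338 246.24902968]]
```

Contact: 4.3 N at TCP z = 49. Pressing on for the 6 mm travel and until it bottoms out.

Call:
drive_tool:
  deltas: "0 0 -2 0 0 0;0 0 -2 0 0 0;0 0 -2 0 0 0;0 0 -2 0 0 0;0 0 -2 0 0 0;0 0 -2 0 0 0;0 0 -2 0 0 0;0 0 -2 0 0 0"

```text
clock: 14.42
tcp_pos: [0.4887, -0.0774, 0.0457]
tool_rot: [0.999, -0.037, 0.003, 0.0]
ft_force: [-6.4, 1.9, 16.5]
width: 0.006
```

```bash
python3 plan.py
```

```text
14.42 tcp [488.7 -77.4  45.7] xaxis -4.27 z [ 0.006 -0.001 -1.   ] F [-6.45  1.86 16.5 ] w 0.01
```

Call:
drive_tool:
  deltas: "0 0 -3 0 0 0;0 0 -3 0 0 0;0 0 -3 0 0 0;0 0 -3 0 0 0;0 0 -3 0 0 0;0 0 -3 0 0 0;0 0 -3 0 0 0;0 0 -3 0 0 0"

```text
clock: 15.08
tcp_pos: [0.4886, -0.0775, 0.0456]
tool_rot: [0.999, -0.036, -0.0, 0.001]
ft_force: [-9.1, 3.3, 23.1]
width: -0.0
```

```bash
python3 plan.py
```

```text
15.08 tcp [488.6 -77.5  45.6] xaxis -4.09 z [-0.001 -0.002 -1.   ] F [-9.11  3.25 23.11] w -0.0
```

It hit a hard stop at z = 45.6 with 23 N. I'll retreat and inspect.

Call:
drive_tool:
  deltas: "0 0 10 0 0 0;0 0 30 0 0 0;0 0 38 0 0 0;0 0 38 0 0 0;0 0 25 0 0 0;-20 0 0 0 0 0;-30 0 0 0 0 0;-10 0 0 0 0 0"

```text
clock: 15.75
tcp_pos: [0.4285, -0.0776, 0.1916]
tool_rot: [0.999, -0.035, 0.002, 0.001]
ft_force: [-0.3, 1.0, -0.4]
width: 0.005
```

```bash
python3 plan.py; python3 -c "
from h import *
a=save('wrist','w11.png');b=save('side','s11.png');c=save('scene','sc11.png')
f=lambda im,r,q:cv2.resize(im[r:r+70,q:q+90],(400,300),interpolation=cv2.INTER_CUBIC)
w0=cv2.imread('pics/wrist8.png')[:,:,::-1]
s0=cv2.imread('pics/side8.png')[:,:,::-1];c0=cv2.imread('pics/scene8.png')[:,:,::-1]
u=proj('wrist',[.487,-.077,.08])[0].astype(int);print(u)
cv2.imwrite('pics/c11.png',np.vstack([np.hstack([f(c0,150,220),f(c,150,220)]),np.hstack([f(w0,125,228),f(a,max(u[1]-35,0),max(u[0]-45,0))])])[:,:,::-1])"
```

```text
15.75 tcp [428.5 -77.6 191.6] xaxis -4.01 z [ 0.004 -0.003 -1.   ] F [-0.27  1.03 -0.4 ] w 0.0
[276 139]
```

View pics/w11.png

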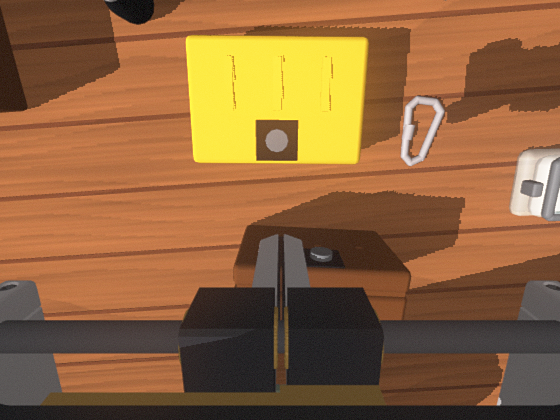

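View pics/c11.png

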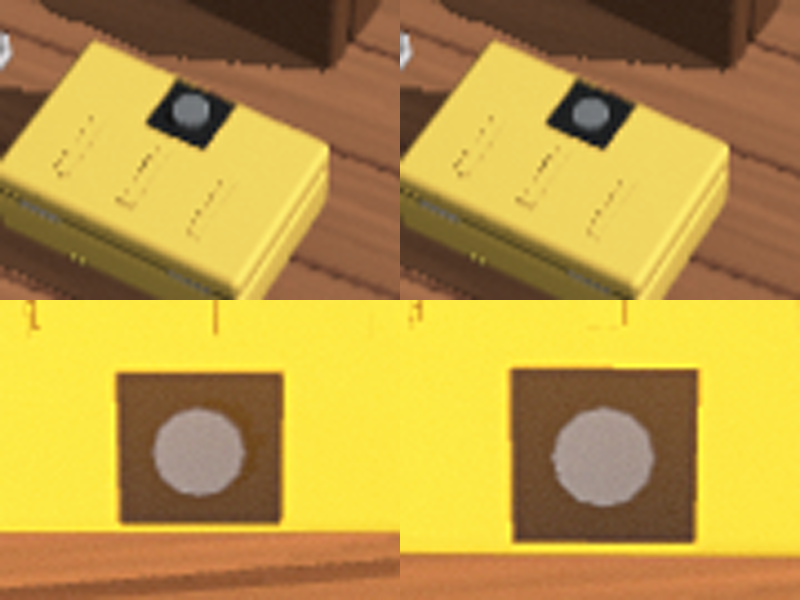

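View pics/sc11.png

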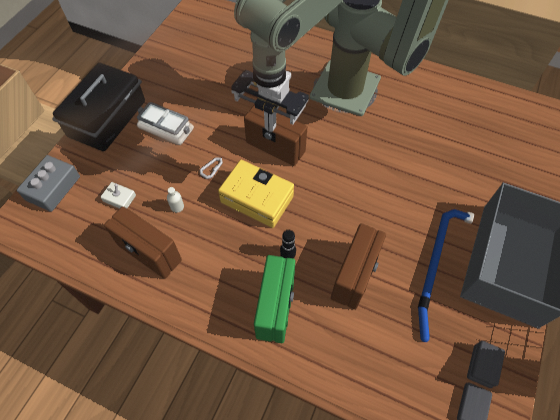

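The button now shows about 1 px lower in the scene view, as expected for 6 mm in, and its shadow on the plate is gone. The case did not shift and the bystanders look unchanged, so I'm handing in.

```bash
python3 -c "
from h import *
a=cv2.imread('pics/sc11.png').astype(int);b=cv2.imread('pics/scene0.png').astype(int)
d=abs(a-b).max(2)
for n,p in dict(torch=(.65,.075,.06),defog=(.648,-.283,.05),toggle=(.67,-.46,.04),carab=(.48,-.255,.005)).items():
    c,r=proj('scene',p)[0].astype(int); print(n,(d[r-8:r+8,c-8:c+8]>40).sum())
print(finish_job())"
```

```text
torch 0
defog 1
toggle 0
carab 8
the job is handed in; nothing more can be done
None
```

The case now lies flat on its back, lid up, next to where it stood, and the latch button is pressed in. I handed the job in at about 15.8 s on the robot's clock, with the gripper clear of everything. The hand-in reported no verdict.

**Tipping:** I pushed the lid near its top with the open fingers on either side of the button. It took two corrections because the fingertips sit about 30 mm behind the reported tool point:
- The first approach came in too low and touched the lid lightly, at about 3.6 N. The case barely moved.
- The next pass went over the top of the case without touching it.
- The third push tipped it over.

**Pressing:** I pressed with the fingers shut until they met a hard stop at 23 N. I then compared pictures from before and after:
- The button sits lower by about the amount expected for its full travel. That shift is only about one pixel, so the hard stop is the stronger evidence.
- The case did not shift during the press.

**Other things in the scene:** The torch, bottle, toggle switch and carabiner show almost no change between the first and last scene pictures. The carabiner differed by 8 pixels, which I put down to shadow. I checked the snorkel by eye only, and it looks unmoved. I did not check the mask separately.

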